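Lock the stirring turntable with its slotted strap

ROBOT

A 6-joint arm with a two-finger parallel gripper is mounted at the origin on the work surface. World frame = base frame: x ahead of the robot, y to its left, z up, the work surface at z = 0. Lengths are in m, angles in rad, forces in N, time in s.
With the tool pointing down it reaches from about 0.25 to 0.775 m from the base axis. Payload 4 kg.
Tool frame: the origin (TCP) lies on the centre line of the jaws, within the pads' length; the fingertips stand 17 mm ahead of it and the grasp point (between the pads) lies 2 mm behind it; z points along the fingers, y is the line along which they close (so a half turn about z gives the same grasp; the last joint's range is limited). The gripper opens to 94 mm and grips with 3 to 60 N. Pads are 16 mm wide; open, the fingers measure 119 mm over their backs; the gripper's body (75 mm by 177 mm) begins 78 mm behind the grasp point.
Start: joints at [-1.26, 0.087, 1.371, -0, 1.684, -0.103], TCP at [0.221, -0.504, 0.223] pointing down, gripper open.
Joint ranges: [-3.1, 3.1], [-0.76, 2.03], [0.27, 2.55], [-1.08, 4.22], [0.17, 2.65], [-2.57, 2.57]. Speed limits (rad/s): [2.79, 2.79, 3.14, 3.14, 3.14, 3.14].

INTERFACE

Orientations are given as [roll, pitch, yaw] about the fixed x, y, z axes, in that order (R = Rz(yaw) Ry(pitch) Rx(roll)).
In Python, from bench import robot gives the robot as it stands.
- The arm moves only by the tool servo_tool, never from a script. Its argument "plan" is a list of rows, each a list of 7 numbers: the shift along the tool's x, y, z normalised to -1 to 1, where 1 is 0.1 m, then the turn, a rotation vector about the tool's x, y, z normalised to -1 to 1, where 1 is pi/2 rad, then the finger opening in mm, from 0 to 94. In form: [[x, y, z, ax, ay, az, gripper], ...]. A call has 1 to 12 rows; each row is the pose to reach, as a shift and turn from the pose commanded when the call began, along the tool's axes at that moment; what a row does not reach only later rows make up. A row lasts 1/12 s, in which the tool goes at most 41.7 mm and 7.16 degrees, less where a joint would pass 70% of its speed; a pose out of reach is approached as far as the arm can. A call with a number of a shift or a turn outside -1 to 1 is refused whole. A call with a gripper value outside its range is refused whole. The fingers move at their own pace and stop on an object; the grip force is fixed at half the most. Time passes only in rows, so rows that repeat a pose let the fingers close. It gives the time, the measured TCP pose, the force, the opening and the grip force at its end, in the units of the state.
- robot.get_obs(): the state, without advancing time (a new reading comes with each control period).
- robot.snapshot(name): name is "scene" or "top" or "wrist"; returns the picture (420x560x3 uint8, red, green, blue); there is no depth.
- robot.camera_params(name): a dict with "camera_matrix" (3x3 intrinsics, pixels), "rvec" (rotation vector, rad) and "tvec" (3), from world to camera coordinates, as OpenCV has them; the wrist camera has in their place "tool_from_camera" (4x4, takes a point from camera to tool coordinates, whose origin is the TCP and whose axes are the flange's). Camera axes: x right, y down, z forward; pixel columns grow to the right and rows downward; lengths in m; the calibration is good to about 2 mm. The wrist camera is an equidistant fisheye: a pixel r from the principal point sees the ray r / f radians off the axis. A picture is of the moment at which its call begins: read the wrist's pose just before it. camera_params takes no time and is no camera call.
- robot.close_job(): hands the job in; it is judged then, once.
Trained networks look in the newest picture that a camera, given by its name, has taken for a name from the list of things; names that differ only in an ending like _2 or _b are one class to them, and where a whole thing is asked for, a point or a joint stands for the part that bears it (a point fixed in the world has none). Each returns a list of dicts, best first, with "conf" (0 to 1); they miss things now and then, are a little off and sometimes report something else, mostly with a low value. They report only what shows in the picture. A call takes as long as a camera call. They do not tell look-alikes from the thing itself.
- robot.find_in(thing, camera): "extent" ([centre column, centre row, width, height] in pixels, round what is visible of it).
The state is a dict: "time": time; "joint_positions": joint angles; "qvel": joint speeds; "joint_torque": joint torques, N m; "tool_pos": TCP position; "ee_rot": TCP orientation; "wrist_force": force on the tool from outside, world axes, zero at the start; "wrist_torque": the same for the moment, N m; "width": finger opening in m; "finger_force": force on a finger pad.
Only numpy, scipy, OpenCV 4.12 (cv2) and the standard library are available. Lean on these libraries where they do the work, as an engineer would, in place of code of your own. Each camera call takes 0.05 s, during which the arm holds its last target. There are 200 camera calls.

TASK

Turn the four-jar turntable until the amber jar is beneath the stirrer shaft, then lift the loose slotted strap, swing it round its pivot bolt and drop its slot over the turntable's index bolt so that the strap lies fully down on the disc and locks it there. Let go, do not bump the stirrer, and leave the other things on the bench where they are.

Things in the scene. Friction and masses are not known exactly. Their poses are not given: they have to be found in the camera images.
- turntable_axis (a point): axis of the turntable, at the height of its upper face, 31.5 mm above the bench: an aluminium disc 280 mm across, let into a grey base plate (310 x 570 mm, top 30 mm above the bench), 1.5 mm proud of it. This point's x and y axes are the station's: the stirrer hangs over the +y side, the strap's pivot is on the -y side
- turntable (a joint): turn of the turntable in rad, counter-clockwise from above; 0 or any whole turn = amber jar exactly beneath the stirrer shaft. It starts between 0.8 and 2.6, turns either way (stops only at +-7 rad) against light bearing friction (about 1.5 N at the rim bolts) and stays where it is left. It is turned by its rim bolts
- amber_jar (a point): the amber (brown) glass jar, the only one of the four jars on the turntable that is not white; centre of its mouth. Jars are 50 mm across and 75 mm high, clipped fast to the turntable with their axes 60 mm from its axis, 90 degrees apart
- shaft_tip (a point): lower tip of the upright stirrer shaft (8 mm rod, 40 mm propeller), 152 mm above the bench, 45 mm above the jars' mouths, 60 mm from the turntable's axis
- lock_bolt (a point): index bolt that belongs to the amber jar: smooth, steel, upright on the turntable, 12 mm across, 32 mm high above the disc with a tapered top, 125 mm from the axis, 135 degrees counter-clockwise (from above) from the amber jar; centre of its top. Four such bolts stand midway between the jars. With the amber jar beneath the shaft it stands 170 mm from the pivot bolt: the slot's reach
- bolt_2 (a point): a steel index bolt fixed upright on the turntable's rim, 225 degrees counter-clockwise (seen from above) from the amber jar; see lock_bolt for its size; the centre of its top
- bolt_3 (a point): a steel index bolt fixed upright on the turntable's rim, 315 degrees counter-clockwise (seen from above) from the amber jar; see lock_bolt for its size; the centre of its top
- bolt_4 (a point): a steel index bolt fixed upright on the turntable's rim, 45 degrees counter-clockwise (seen from above) from the amber jar; see lock_bolt for its size; the centre of its top
- pivot_bolt (a point): loose pivot bolt of the strap, upright and fixed on the base plate: 12 mm shank, its black star knob (32 mm across) 62 to 80 mm above the plate, so the strap can be lifted up to 56 mm along it; this point is on its axis at the plate's top (30 mm above the bench)
- strap_grip (a point): centre of the red upright grip of the locking strap: a block 50 mm long (along the strap) x 16 mm wide x 44 mm high, standing on the 6 mm strap 75 mm from the pivot hole's centre. This point is 28 mm above the strap's underside; x points along the strap from pivot to slot, z up
- strap_slot (a point): middle of the strap's slot, on its underside, 170 mm from the pivot hole's centre; the slot is 26 mm long (along x, the strap) and 18 mm wide; x points along the strap away from the pivot, z up
- jar_lid_mid (a point): spare black jar lid, 54 mm across and 15 mm high, lying on the base plate; its centre. To be left alone
- spanner: open-ended spanner, 160 mm, lying on the bench to the robot's right; a bystander to be left alone
- wash_bottle_mid (a point): white wash bottle with a red cap, 64 mm across, 195 mm high, on the bench to the right; a point 70 mm up. A bystander
- beaker_mid (a point): glass beaker, 76 mm across, 95 mm high, on the bench to the right; half-way up. A bystander
- spare_shaft: spare stirrer shaft with propeller, 210 mm long, lying on the bench to the left; a bystander
- reagent_mid (a point): amber reagent jar with a blue cap, 70 mm across, 150 mm high, standing on the bench to the left (not on the turntable); half-way up. A bystander
- strap: the locking strap: loose flat steel bar 220 x 36 x 6 mm, about 0.3 kg, captive on the pivot bolt by a 17 mm hole (2.5 mm play all round). Origin at that hole's centre on the underside, x along the strap. It starts lying on the base plate, swung 37 to 88 degrees counter-clockwise (from above) clear of the lock position; it must be lifted about 40 mm to pass over an index bolt
- stirrer: the overhead stirrer on its rod, not to be bumped; origin on the bench plane straight below its shaft, x towards its rod (200 mm off, at the plate's far corner). Black chuck from 350 mm up; grey housing 405 to 580 mm up, 100 mm wide, from 55 mm before the shaft to 125 mm behind it
Not all that is in view belongs to the job. Leave any green look-alike of the strap alone.

How it is judged:
On the way:
1. the turntable is turned so that the amber jar is beneath the stirrer shaft (within 10 mm) (horizontal distance between amber_jar and shaft_tip below 0.01 m), for 0.3 s.
At the end, for the whole second after the job is handed in: The amber jar's axis is within 10 mm (level) of the stirrer shaft; the strap's slot is round the lock bolt (slot centre within 12 mm of the bolt's axis) with the strap lying flat on the disc (underside within 4 mm of the disc's face, tilt under 0.06 rad); strap and turntable at rest (horizontal distance between amber_jar and shaft_tip below 0.01 m and horizontal distance between strap_slot and lock_bolt below 0.012 m and z of strap_slot in the frame of turntable_axis between -0.004 and 0.004 m and angle between strap_slot's own z axis and vertical below 0.06 rad and velocity of joint turntable between -0.03 and 0.03 rad/s and linear speed of strap below 0.02 m/s); the robot touches nothing.
It fails at once if a bystander on the bench is moved by more than 40 mm (distance of any of jar_lid_mid, spanner, wash_bottle_mid, beaker_mid, spare_shaft, reagent_mid from where it was at the start of the episode above 0.04 m).
It fails at once if the stirrer is bumped (more than 10 N on it) (contact force between anything else and stirrer above 10 N).
It also fails if it takes over 67 s, if anything falls off the work surface, if the arm or the gripper's body presses on something with over 40 N, if the wrist force passes 120 N, or if a joint passes its speed limit or range.

## Working session

There is one attempt and no reset: what is moved stays moved. The work goes in short steps, Python scripts to look and compute and a tool call to move; the robot and the scene stay as the last step left them, time stands still between calls to the robot, and variables do not carry over. Pictures are saved under pics/ and viewed, at most 10 in all, crops included, and the job is handed in when it is done.

Besides the shell and the picture viewer there is one more tool, called by a JSON object that holds its "name" and its "arguments". servo_tool: Moves the arm, as the interface text tells. Scaled input: -1 to 1 covers 0.1 m each way for a shift and pi/2 rad each way for a turn. Its arguments: {"type":"object","properties":{"plan":{"type":"array","items":{"type":"array","items":{"type":"number"}}}},"required":["plan"]}

```bash
ls; mkdir -p pics
cat > h.py <<'E'
import numpy as np, cv2
from bench import robot
from scipy.spatial.transform import Rotation as R
def cam(n):
    p=robot.camera_params(n); K=np.array(p["camera_matrix"]); Rm=cv2.Rodrigues(np.array(p["rvec"],float))[0]; return K,Rm,np.array(p["tvec"],float).ravel()
def ray(n,u,v,z):
    K,Rm,t=cam(n); c=-Rm.T@t; d=Rm.T@np.linalg.inv(K)@[u,v,1.]; return c+d*(z-c[2])/d[2]
def proj(n,P):
    K,Rm,t=cam(n); q=K@(Rm@np.asarray(P,float)+t); return q[:2]/q[2]
def save(n,f,box=None,s=1):
    im=robot.snapshot(n)[:,:,::-1]
    if box: im=im[box[1]:box[3],box[0]:box[2]]
    im=cv2.resize(im,None,fx=s,fy=s,interpolation=cv2.INTER_CUBIC); cv2.imwrite(f'pics/{f}.png',im)
E
python3 - <<'E'
from h import *
o=robot.get_obs(); print(o['time'],o['tool_pos'],o['ee_rot'])
a=robot.snapshot('scene');b=robot.snapshot('top')
cv2.imwrite('pics/top.png',cv2.resize(b[:,:,::-1],(800,600)))
cv2.imwrite('pics/scene.png',cv2.resize(a[:,:,::-1],(800,600)))
for c in('top','scene'):
    K,Rm,t=cam(c); print(c,-Rm.T@t,K[0,0])
    for n in['turntable','amber_jar','lock_bolt','pivot_bolt','strap_grip','strap_slot','jar_lid_mid','shaft_tip','strap']:
        print(n,[(np.round(d['extent']).tolist(),round(d['conf'],2)) for d in robot.find_in(n,c)][:6])
E
```

```text
pics
0.0 [ 0.22099921 -0.50310204  0.22132349] [-3.13944001e+00 -2.28916521e-04  4.13773444e-01]
top [0.36196165 0.03977306 1.19278013] 404.56966808894987
turntable [([255.0, 182.0, 97.0, 98.0], 0.86), ([217.0, 121.0, 292.0, 242.0], 0.38)]
amber_jar [([256.0, 182.0, 98.0, 94.0], 0.85)]
lock_bolt [([215.0, 122.0, 290.0, 244.0], 0.48)]
pivot_bolt [([215.0, 123.0, 290.0, 242.0], 0.7)]
strap_grip [([338.0, 205.0, 32.0, 71.0], 0.89), ([196.0, 315.0, 78.0, 35.0], 0.75), ([255.0, 181.0, 98.0, 92.0], 0.69), ([374.0, 290.0, 76.0, 19.0], 0.61)]
strap_slot [([337.0, 208.0, 29.0, 72.0], 0.84), ([373.0, 292.0, 79.0, 20.0], 0.75), ([197.0, 314.0, 78.0, 37.0], 0.69)]
jar_lid_mid [([346.0, 147.0, 20.0, 24.0], 0.56)]
shaft_tip [([174.0, 109.0, 157.0, 133.0], 0.85), ([111.0, 194.0, 46.0, 37.0], 0.64)]
strap [([374.0, 292.0, 76.0, 19.0], 0.94), ([338.0, 207.0, 30.0, 70.0], 0.86)]
scene [1.45087781 0.31523076 1.27349959] 488.6454678276428
turntable [([292.0, 241.0, 90.0, 75.0], 0.95)]
amber_jar [([292.0, 240.0, 91.0, 72.0], 0.67)]
lock_bolt [([292.0, 244.0, 87.0, 75.0], 0.84)]
pivot_bolt [([294.0, 203.0, 213.0, 217.0], 0.76)]
strap_grip [([226.0, 157.0, 58.0, 17.0], 0.79), ([230.0, 211.0, 14.0, 53.0], 0.56)]
strap_slot [([228.0, 208.0, 18.0, 51.0], 0.72), ([227.0, 155.0, 57.0, 24.0], 0.57), ([376.0, 172.0, 15.0, 9.0], 0.41)]
jar_lid_mid [([197.0, 244.0, 19.0, 13.0], 0.57)]
shaft_tip [([346.0, 164.0, 108.0, 126.0], 0.94)]
strap [([229.0, 209.0, 14.0, 56.0], 0.89), ([230.0, 157.0, 56.0, 21.0], 0.82), ([378.0, 169.0, 21.0, 13.0], 0.46)]
```

View pics/top.png

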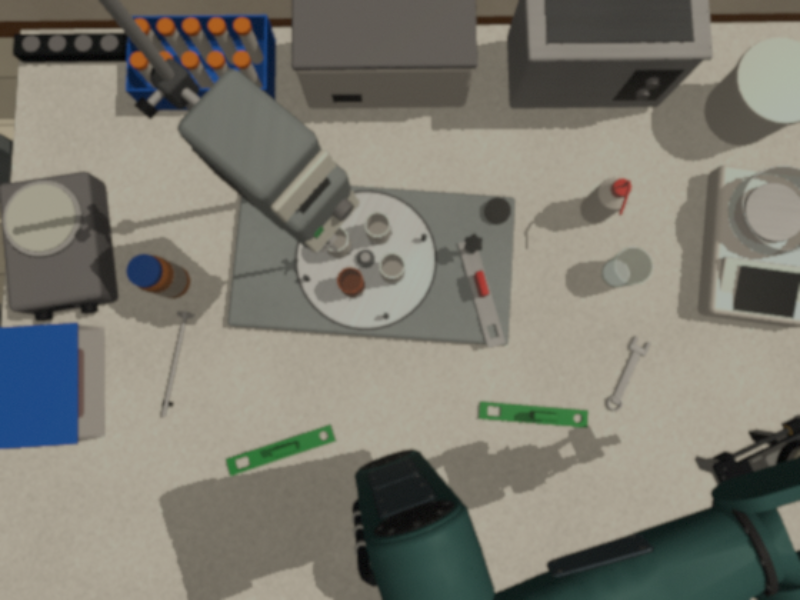

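View pics/scene.png

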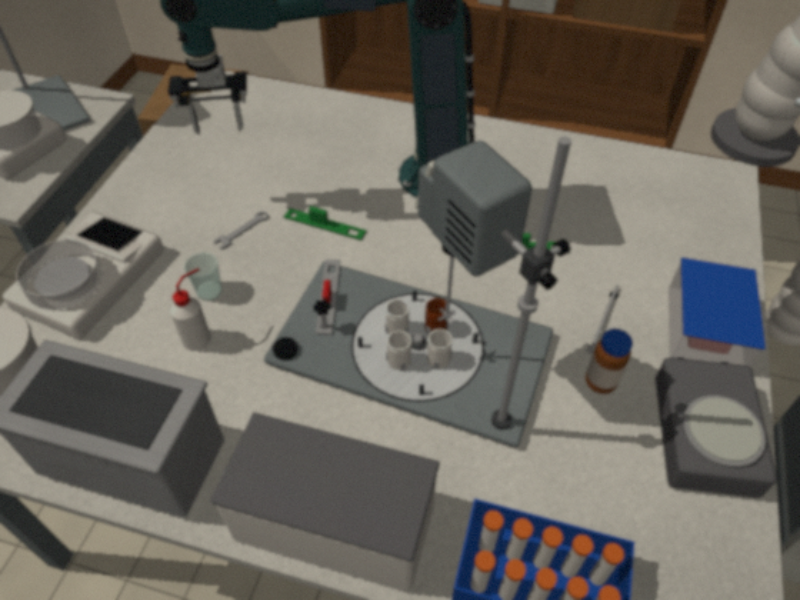

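The scene shows the metal strap with the red grip on the base plate, at scaled top-picture (482,285). Its knob is at (473,243) and its slot at (493,330). The two green straps at (280,450) and (533,415) lie on the bench and are look-alikes. The amber jar is at (351,281). I'll confirm in an enlarged crop.

Run:
```python
from h import *
save('top','crop',(155,120,365,250),3.8)
f=1/1.42857
for n,u,v,z in[('disc',366,258,.0315),('c1',237,186,.03),('c2',515,198,.03),('c3',507,343,.03),('c4',228,325,.03),('amber',351,281,.1065),('b1',420,238,.0635),('b2',382,316,.0635),('b3',303,278,.0635),('knob',473,243,.11),('slot',493,330,.03),('grip',482,284,.08)]:
    print(n,ray('top',u*f,v*f,z).round(4))
```

```text
disc [0.5862 0.1039 0.0315]
c1 [0.7417 0.3699 0.03  ]
c2 [ 0.7083 -0.2055  0.03  ]
c3 [ 0.4089 -0.178   0.03  ]
c4 [0.4534 0.3827 0.03  ]
amber [0.5277 0.1286 0.1065]
b1 [ 0.6189 -0.0058  0.0635]
b2 [0.464  0.0717 0.0635]
b3 [0.5416 0.2268 0.0635]
knob [ 0.5972 -0.1049  0.11  ]
slot [ 0.4355 -0.1507  0.03  ]
grip [ 0.5222 -0.1241  0.08  ]
```

View pics/crop.png

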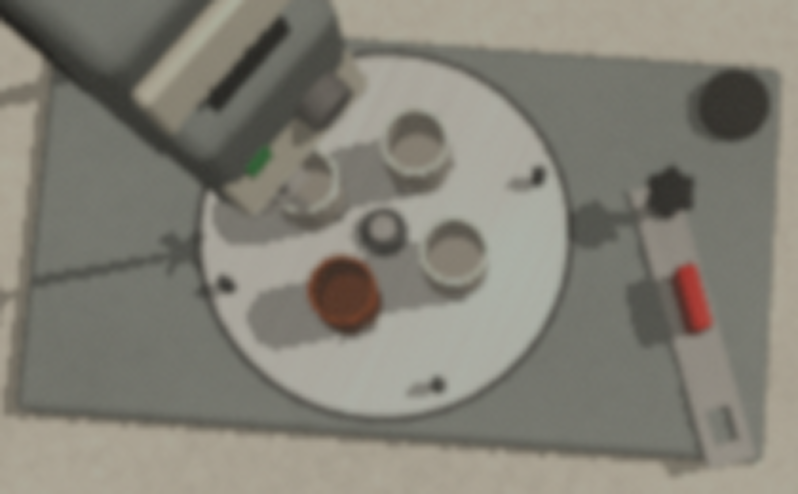

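The crop confirms the loose strap: a grey bar with the red grip at crop (692,298), on the pivot knob at (670,190), slot at (722,425). The green bars have no pivot and lie on the bench. The bolt at crop (538,175) fits the lock bolt, about 135° CCW from the amber jar at (345,290). I'll fit the station and start moving.

{"name": "servo_tool", "arguments": {"plan": [[0.9,-0.53,0,0,0,0,60],[0.9,-0.53,0,0,0,0,60],[0.9,-0.53,0,0,0,0,60],[0.9,-0.53,0,0,0,0,60]]}}

```text
time: 1.38
tool_pos: [0.2844, -0.4159, 0.2231]
ee_rot: [3.141, -0.002, 0.418]
wrist_force: [0.4, -0.3, -0.3]
width: 0.0707
finger_force: 0.0
```

Run:
```python
from h import *
from scipy.optimize import least_squares
px=lambda u,v:(155+u/3.8,120+v/3.8)
obs=dict(amber=(345,290),w90=(455,252),w180=(415,145),lock=(538,175),b4=(437,385),b3=(226,285))
ang=dict(amber=0,w90=90,w180=180,lock=135,b4=45,b3=315)
def P(p,k):
    r,z=(.06,.1065) if k[0] in'aw' else (.125,.0635)
    a=p[2]+np.radians(ang[k]); return [p[0]+r*np.cos(a),p[1]+r*np.sin(a),z]
def f(p):
    e=[proj('top',P(p,k))-px(*obs[k]) for k in obs]
    e.append(proj('top',[p[0],p[1],.0315])-px(383.5,235))
    return np.ravel(e)
s=least_squares(f,[.586,.104,2.7]); print(s.x,np.degrees(s.x[2]),f(s.x).reshape(-1,2).round(2).tolist())
cx,cy,a=s.x
# plate rectangle
C=np.array([ray('top',*px(u,v),.03)[:2] for u,v in[(52,68),(780,70),(762,462),(8,412)]]); print(C.round(4).tolist())
def g(q):
    c,sn=np.cos(q[2]),np.sin(q[2]);Rm=np.array([[c,-sn],[sn,c]])
    return (C[1:]-(np.array(q[:2])+np.array([[.155,-.285],[-.155,-.285],[-.155,.285]])@Rm.T)).ravel()
q=least_squares(g,[.58,.1,0]);print('plate',q.x,(q.fun*1000).round(1))
print('lock',P(s.x,'lock')); print('knob',ray('top',*px(670,192),.11),'slot',ray('top',*px(722,425),.033),'grip',ray('top',*px(692,285),.08))
o=robot.get_obs();print(o['time'],o['tool_pos'],o['ee_rot'])
```

```text
[0.58139091 0.10357314 2.68492235] 153.83471868937056 [[-0.63, 0.46], [-0.11, 0.09], [0.05, -0.47], [0.54, -0.46], [0.42, 0.18], [-0.63, -0.21], [0.4, 0.37]]
[[0.7182, 0.3612], [0.7088, -0.2048], [0.4047, -0.1796], [0.4509, 0.3898]]
plate [ 0.58101404  0.09207187 -0.08508771] [-2.4  0.3  2.3 -0.9  0.1  0.6]
lock [np.float64(0.6217458163289886), np.float64(-0.014733584957656573), 0.0635]
knob [ 0.59601681 -0.10550033  0.11      ] slot [ 0.4328802  -0.14982778  0.033     ] grip [ 0.53290303 -0.12359618  0.08      ]
1.3833 [ 0.28440905 -0.41594336  0.22305692] [ 3.14136477e+00 -1.72240944e-03  4.18464543e-01]
```

{"name": "servo_tool", "arguments": {"plan": [[0.9,-0.46,0,0,0,0,60],[0.9,-0.46,0,0,0,0,60],[0.9,-0.46,0,0,0,0,60]]}}

```text
time: 1.63
tool_pos: [0.3477, -0.3386, 0.2227]
ee_rot: [-3.141, -0.002, 0.415]
wrist_force: [-0.1, -0.5, 0.8]
width: 0.0602
finger_force: 0.0
```

{"name": "servo_tool", "arguments": {"plan": [[0.9,-0.46,0,0,0,0,60],[0.9,-0.46,0,0,0,0,60],[0.9,-0.46,0,0,0,0,60]]}}

```text
time: 1.88
tool_pos: [0.412, -0.2599, 0.2227]
ee_rot: [-3.141, -0.002, 0.416]
wrist_force: [-0.7, 0.3, -0.4]
width: 0.0599
finger_force: 0.0
```

{"name": "servo_tool", "arguments": {"plan": [[0.9,-0.46,0,0,0,0,60],[0.9,-0.46,0,0,0,0,60],[0.9,-0.46,0,0,0,0,60]]}}

```text
time: 2.13
tool_pos: [0.4761, -0.1815, 0.2225]
ee_rot: [-3.141, -0.002, 0.417]
wrist_force: [-0.1, 0.7, -0.6]
width: 0.06
finger_force: 0.0
```

{"name": "servo_tool", "arguments": {"plan": [[0.9,-0.46,0,0,0,0,60],[0.9,-0.46,0,0,0,0,60],[0.9,-0.46,0,0,0,0,60]]}}

```text
time: 2.38
tool_pos: [0.5401, -0.103, 0.2222]
ee_rot: [-3.141, -0.001, 0.417]
wrist_force: [-0.5, -0.5, 0.2]
width: 0.0601
finger_force: 0.0
```

{"name": "servo_tool", "arguments": {"plan": [[0.4,-0.2,0,0,0,-0.15,40],[0.6,-0.3,0,0,0,-0.3,40],[0.6,-0.3,0,0,0,-0.45,40],[0.6,-0.3,0,0,0,-0.6,40],[0.6,-0.3,0,0,0,-0.7,40],[0.6,-0.3,0,0,0,-0.8,40],[0.6,-0.3,0,0,0,-0.9,40],[0.6,-0.3,0,0,0,-0.94,40],[0.6,-0.3,0,0,0,-0.94,40],[0.6,-0.3,0,0,0,-0.94,40],[0.6,-0.3,0,0,0,-0.94,40],[0.6,-0.3,0,0,0,-0.94,40]]}}

```text
time: 3.38
tool_pos: [0.581, -0.0552, 0.2223]
ee_rot: [-3.141, 0.001, 1.895]
wrist_force: [-0.3, -0.1, 0.2]
width: 0.0399
finger_force: 0.0
```

```bash
cat >> h.py <<'E'
def wcam():
    p=robot.camera_params('wrist'); o=robot.get_obs(); T=np.eye(4);T[:3,:3]=R.from_euler('xyz',o['ee_rot']).as_matrix();T[:3,3]=o['tool_pos']
    return np.array(p['camera_matrix']),T@np.array(p['tool_from_camera'])
def wray(u,v,z):
    K,T=wcam(); x=(u-K[0,2])/K[0,0];y=(v-K[1,2])/K[1,1];r=np.hypot(x,y)
    d=T[:3,:3]@np.array([np.sin(r)*x/r,np.sin(r)*y/r,np.cos(r)]); return T[:3,3]+d*(z-T[2,3])/d[2]
def wproj(P):
    K,T=wcam(); q=T[:3,:3].T@(np.asarray(P)-T[:3,3]); t=np.arctan2(np.hypot(*q[:2]),q[2]);s=t/np.hypot(*q[:2]); return K[0,2]+K[0,0]*s*q[0],K[1,2]+K[1,1]*s*q[1]
E
python3 - <<'E'
from h import *
K,T=wcam(); print(K[0,0],K[:2,2],T.round(3).tolist())
save('wrist','w1',None,1.42)
o=robot.get_obs();print(o['time'],o['tool_pos'],o['ee_rot'],o['joint_positions'])
for n,P in dict(lock=(.6217,-.0147,.0635),knob=(.596,-.1055,.11),slot=(.433,-.150,.036),amber=(.5814-.0538,.1036+.0265,.1065)).items(): print(n,np.round(np.array(wproj(P))*1.42))
E
```

```text
325.19226210127806 [277.93586869 213.92990091] [[0.948, 0.31, 0.072, 0.559], [0.318, -0.922, -0.219, 0.007], [-0.001, 0.23, -0.973, 0.385], [0.0, 0.0, 0.0, 1.0]]
3.4333 [ 0.58102965 -0.05518955  0.22225991] [-3.14127154e+00  6.62091533e-04  1.89768156e+00] [-1.91409385e-01  1.62435389e-01  1.28767436e+00 -7.39590891e-04
  1.69143381e+00 -5.18383537e-01]
lock [469. 255.]
knob [393. 384.]
slot [194. 333.]
amber [411.  -0.]
```

View pics/w1.png

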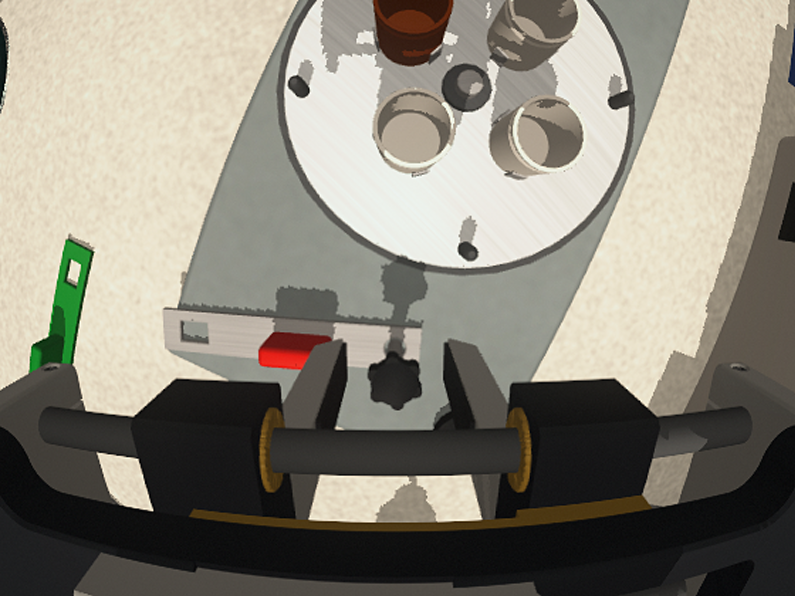

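The wrist picture shows the lock bolt's top at (469,252), the star knob at (395,381), the slot at (195,331) and the red grip at (295,350). Each is within a few pixels of where my estimates predicted it.

Run:
```python
from h import *
s=1.42
for n,u,v,z in[('lock',469,252,.062),('knob',395,381,.11),('slot',195,331,.036),('gripbottom',290,361,.06)]: print(n,wray(u/s,v/s,z).round(4))
```

```text
lock [ 0.6211 -0.0129  0.062 ]
knob [ 0.5962 -0.1032  0.11  ]
slot [ 0.4332 -0.1478  0.036 ]
gripbottom [ 0.5221 -0.1342  0.06  ]
```

{"name": "servo_tool", "arguments": {"plan": [[0.13,0.26,0,0,0,0,40],[0.25,0.515,0,0,0,0,40],[0.25,0.515,0.4,0,0,0,34],[0.25,0.515,0.8,0,0,0,34],[0.25,0.515,1,0,0,0,34],[0.25,0.515,1,0,0,0,34],[0.25,0.515,1,0,0,0,34]]}}

```text
time: 4.02
tool_pos: [0.6212, -0.0147, 0.121]
ee_rot: [-3.139, -0.001, 1.889]
wrist_force: [0.2, -0.2, -0.0]
width: 0.0338
finger_force: 0.0
```

{"name": "servo_tool", "arguments": {"plan": [[0,0,0.3,0,0,0,34],[0,0,0.55,0,0,0,34],[0,0,0.64,0,0,0,34],[0,0,0.64,0,0,0,20],[0,0,0.64,0,0,0,18],[0,0,0.64,0,0,0,18]]}}

```text
time: 4.52
tool_pos: [0.6237, -0.0145, 0.0615]
ee_rot: [3.137, 0.002, 1.89]
wrist_force: [-0.2, 0.0, 0.2]
width: 0.0189
finger_force: 0.0
```

Run:
```python
from h import *
save('wrist','w2',None,1.2)
```

```text
(no output)
```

View pics/w2.png

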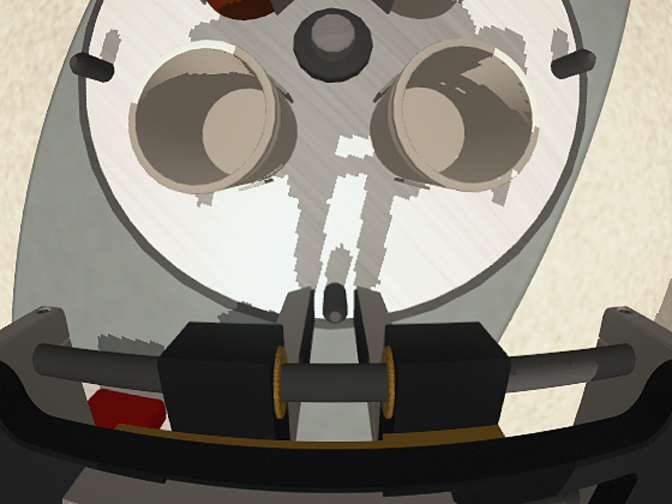

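The lock bolt at (335,300) stands between the jaws, and the picture is symmetric about it. Now swing it clockwise.

{"name": "servo_tool", "arguments": {"plan": [[0.002,-0.068,0,0,0,0.035,18],[0.007,-0.136,0,0,0,0.069,18],[0.017,-0.204,0,0,0,0.104,18],[0.03,-0.27,0,0,0,0.139,18],[0.046,-0.337,0,0,0,0.174,18],[0.066,-0.402,0,0,0,0.208,18],[0.09,-0.465,0,0,0,0.243,18],[0.117,-0.528,0,0,0,0.278,18],[0.147,-0.589,0,0,0,0.312,18],[0.181,-0.648,0,0,0,0.347,18],[0.218,-0.705,0,0,0,0.382,18],[0.218,-0.705,0,0,0,0.382,18]]}}

```text
time: 5.57
tool_pos: [0.5487, -0.0157, 0.0608]
ee_rot: [3.138, -0.0, 1.289]
wrist_force: [-0.6, 1.3, -0.1]
width: 0.0181
finger_force: 0.0
```

{"name": "servo_tool", "arguments": {"plan": [[0.002,-0.068,0,0,0,0.035,18],[0.007,-0.136,0,0,0,0.069,18],[0.017,-0.204,0,0,0,0.104,18],[0.03,-0.27,0,0,0,0.139,18],[0.046,-0.337,0,0,0,0.174,18],[0.066,-0.402,0,0,0,0.208,18],[0.09,-0.465,0,0,0,0.243,18],[0.117,-0.528,0,0,0,0.278,18],[0.147,-0.589,0,0,0,0.312,18],[0.181,-0.648,0,0,0,0.347,18],[0.218,-0.705,0,0,0,0.382,18],[0.218,-0.705,0,0,0,0.382,18]]}}

```text
time: 6.57
tool_pos: [0.4869, 0.0253, 0.06]
ee_rot: [3.14, -0.002, 0.691]
wrist_force: [0.8, -0.6, -0.1]
width: 0.0182
finger_force: 0.0
```

Run:
```python
from h import *
o=robot.get_obs();p=o['tool_pos'];print(p,o['ee_rot'],o['width'],o['wrist_force'])
k=np.array([.596,-.1045]);c=np.array([.5814,.1036]);print('to pivot',np.hypot(*(p[:2]-k)),'radius',np.hypot(*(p[:2]-c)),np.degrees(np.arctan2(*(p[:2]-c)[::-1])))
save('wrist','w3',None,1.42)
```

```text
[0.48690368 0.0252737  0.05997481] [ 3.14000477e+00 -1.88219713e-03  6.91282824e-01] 0.018190996939428262 [ 0.76312631 -0.57662733 -0.06387625]
to pivot 0.16953825494425281 radius 0.12273778604247829 -140.34527478091505
```

View pics/w3.png

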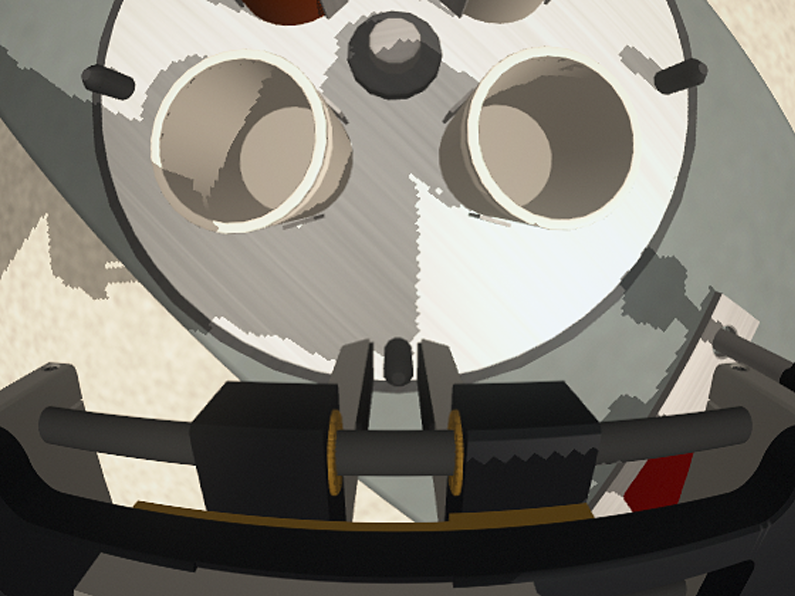

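{"name": "servo_tool", "arguments": {"plan": [[0,0,0,0,0,0,12.5],[0,0,0,0,0,0,11],[0,0,0,0,0,0,11],[0,0,0,0,0,0,11],[0,0,0,0,0,0,11],[0,0,0,0,0,0,30],[0,0,0,0,0,0,30],[0,0,0,0,0,0,30],[0,0,-0.3,0,0,0,30],[0,0,-0.7,0,0,0,40],[0,0,-1,0,0,0,40],[0,0,-1,0,0,0,40]]}}

```text
time: 7.62
tool_pos: [0.4899, 0.0248, 0.1657]
ee_rot: [3.133, -0.009, 0.691]
wrist_force: [0.3, -0.1, 0.8]
width: 0.0399
finger_force: 0.0
```

{"name": "servo_tool", "arguments": {"plan": [[-0.17,0.35,-0.3,0,0,0.05,40],[-0.34,0.7,-0.3,0,0,0.1,40],[-0.34,0.7,-0.3,0,0,0.15,40],[-0.34,0.7,-0.3,0,0,0.2,40],[-0.34,0.7,-0.3,0,0,0.27,40],[-0.34,0.7,-0.3,0,0,0.27,40],[-0.34,0.7,-0.3,0,0,0.27,40]]}}

```text
time: 8.2
tool_pos: [0.5042, -0.0507, 0.1876]
ee_rot: [-3.141, 0.001, 0.269]
wrist_force: [-0.3, 0.1, -0.2]
width: 0.0401
finger_force: 0.0
```

Run:
```python
from h import *
o=robot.get_obs();print(o['time'],o['tool_pos'],o['ee_rot'],o['width'])
im=robot.snapshot('wrist');robot.snapshot('top');robot.snapshot('scene')
cv2.imwrite('pics/w4.png',cv2.resize(im[:,:,::-1],None,fx=1.42,fy=1.42,interpolation=cv2.INTER_CUBIC))
np.save('pics/w4.npy',im)
s=1.42
print('pred bolt',np.array(wproj((.4858,.0231,.0635)))*s,'knob',np.array(wproj((.596,-.1045,.11)))*s,'amber',np.array(wproj((.5865,.1634,.1065)))*s,'tip',np.array(wproj((.5865,.1634,.152)))*s)
```

```text
8.2 [ 0.50423445 -0.0506696   0.1875939 ] [-3.14080181e+00  1.41113595e-03  2.68823051e-01] 0.040084048644244134
pred bolt [277.78799738 297.26115364] knob [537.09163529 183.63705725] amber [ 92.98492714 100.14947866] tip [46.67530967 88.7708486 ]
```

View pics/w4.png

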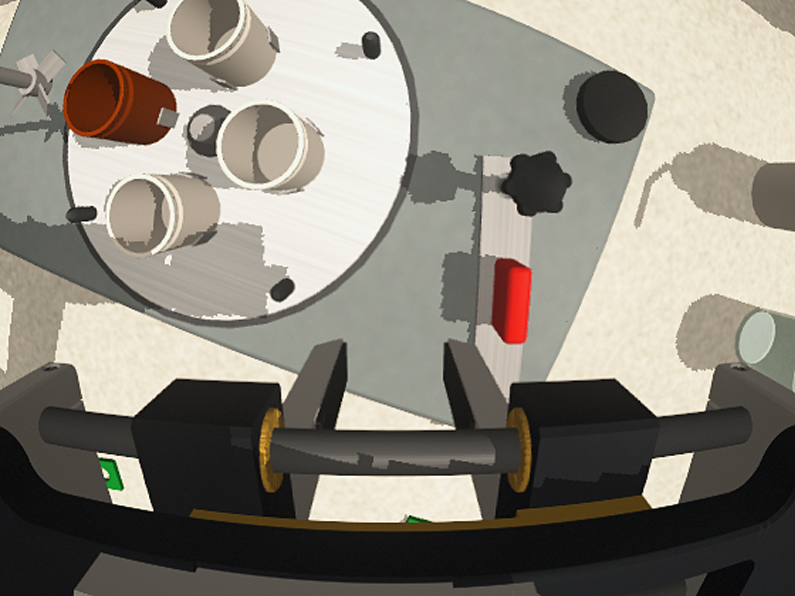

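The amber mouth at (95,97) sits on the prediction. The propeller shows at (37,77), the lock bolt at about (285,287), the knob at (538,183) and the red grip at (513,300).

Run:
```python
from h import *
s=1.42
im=np.load('pics/w4.npy').astype(int)
m=((im[...,0]>120)&(im[...,1]<70)&(im[...,2]<70)); m[:, :330]=0; m=m.astype(np.uint8)
n,l,st,ce=cv2.connectedComponentsWithStats(m); i=1+np.argmax(st[1:,4]); print('red',st[i]*s,cv2.minAreaRect(np.argwhere(l==i)[:,::-1].astype(np.float32)))
k=wray(538/s,183/s,.11)[:2]
for n,u,v,z in[('bolt top',289,284,.0625),('knob',538,183,.11),('amber',95,97,.1065),('prop',37,77,.157),('b right',371,40,.0625),('b left',73,214,.0625)]:
    P=wray(u/s,v/s,z); print(n,P.round(4),np.hypot(*(P[:2]-k)).round(4))
c=np.array([.5237,-.1243]); d=np.array([np.cos(np.radians(195.3)),np.sin(np.radians(195.3))]);nn=np.array([-d[1],d[0]])
for z in(.036,.08):
    for a in(-.025,.025):
        for b in(-.008,.008): print(z,a,b,np.round(np.array(wproj([*(c+a*d+b*nn),z]))*s,0))
print('centre z.09 cam',wcam()[1][:3,3])
```

```text
red [ 504.1   265.54   26.98   78.1  1199.9 ] ((364.0129699707031, 214.07504272460938), (15.91934871673584, 54.73891830444336), 4.236394882202148)
bolt top [0.4961 0.0179 0.0625] 0.1586
knob [ 0.5965 -0.1049  0.11  ] 0.0
amber [0.5886 0.1624 0.1065] 0.2674
prop [0.592  0.1688 0.157 ] 0.2737
b right [0.6617 0.0077 0.0625] 0.1301
b left [0.5044 0.1969 0.0625] 0.3156
0.036 -0.025 -0.008 [492. 257.]
0.036 -0.025 0.008 [514. 257.]
0.036 0.025 -0.008 [489. 326.]
0.036 0.025 0.008 [510. 326.]
0.08 -0.025 -0.008 [507. 267.]
0.08 -0.025 0.008 [532. 267.]
0.08 0.025 -0.008 [502. 345.]
0.08 0.025 0.008 [527. 345.]
centre z.09 cam [ 0.56790313 -0.0337052   0.35116042]
```

{"name": "servo_tool", "arguments": {"plan": [[0,0.38,0,0,0,0,40],[0,0.76,0,0,0,0,40],[0,0.76,0.3,0,0,0,40],[0,0.76,0.6,0,0,0,40],[0,0.76,0.6,0,0,0,40],[0,0.76,0.6,0,0,0,40]]}}

```text
time: 8.85
tool_pos: [0.5232, -0.1235, 0.1266]
ee_rot: [-3.139, 0.004, 0.267]
wrist_force: [0.0, 0.3, 0.7]
width: 0.04
finger_force: 0.0
```

{"name": "servo_tool", "arguments": {"plan": [[0,0,0.25,0,0,0,40],[0,0,0.5,0,0,0,40],[0,0,0.65,0,0,0,40],[0,0,0.65,0,0,0,36],[0,0,0.65,0,0,0,36]]}}

```text
time: 9.27
tool_pos: [0.5254, -0.1239, 0.065]
ee_rot: [3.141, -0.001, 0.267]
wrist_force: [0.9, -0.1, -0.2]
width: 0.0366
finger_force: 0.0
```

Run:
```python
from h import *
o=robot.get_obs();print(o['time'],o['tool_pos'],o['ee_rot'],o['width'],o['wrist_force'])
save('wrist','w5',None,1.42)
```

```text
9.2667 [ 0.52543997 -0.12386032  0.06501554] [ 3.14061440e+00 -1.36181257e-03  2.67335753e-01] 0.036630501985111745 [ 0.85718607 -0.08851298 -0.18136641]
```

View pics/w5.png

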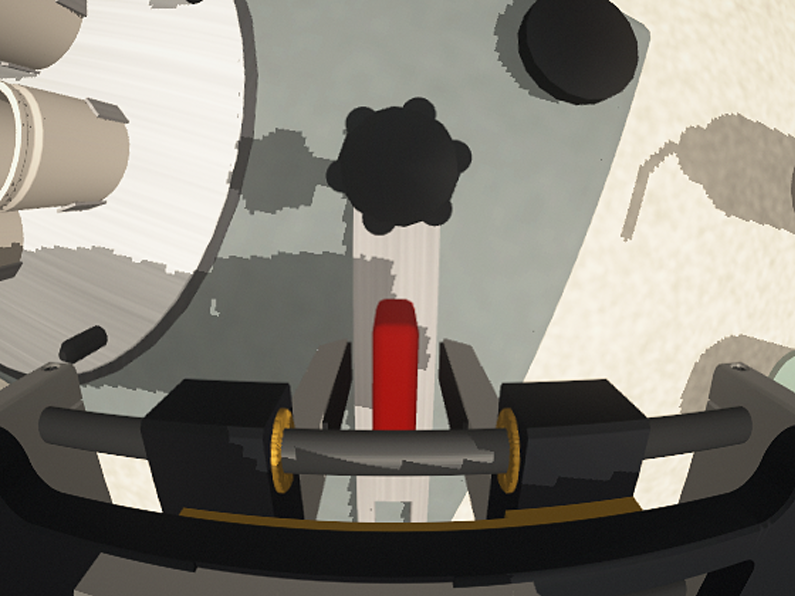

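The red grip is centred between the open jaws at (395,370). Close and lift by 46 mm.

{"name": "servo_tool", "arguments": {"plan": [[0,0,0,0,0,0,12],[0,0,0,0,0,0,10],[0,0,0,0,0,0,10],[0,0,0,0,0,0,10],[0,0,0,0,0,0,10],[0,0,-0.1,0,0,0,10],[0,0,-0.2,0,0,0,10],[0,0,-0.3,0,0,0,10],[0,0,-0.4,0,0,0,10],[0,0,-0.46,0,0,0,10],[0,0,-0.46,0,0,0,10],[0,0,-0.46,0,0,0,10]]}}

```text
time: 10.32
tool_pos: [0.5249, -0.1242, 0.1101]
ee_rot: [3.141, -0.001, 0.266]
wrist_force: [0.2, -0.4, -3.7]
width: 0.016
finger_force: 30.0
```

Run:
```python
from h import *
o=robot.get_obs();p=o['tool_pos'];print(o['time'],p,o['ee_rot'],o['width'],o['wrist_force'],o['wrist_torque'],o['finger_force'])
k=np.array([.5962,-.1045]);b=np.array([.4858,.0231]);d=k-p[:2];print('r',np.hypot(*d),np.degrees(np.arctan2(*d[::-1])),'lock dir',np.degrees(np.arctan2(*(k-b)[::-1])),np.hypot(*(k-b)))
```

```text
10.3167 [ 0.52489688 -0.12420304  0.11006565] [ 3.14085840e+00 -8.58662317e-04  2.66195646e-01] 0.015988404263304896 [ 0.2125903  -0.42527569 -3.7265712 ] [0.00815925 0.01616713 0.02611432] 29.971556961536407
r 0.07397529596496559 15.446959771635091 lock dir -49.13351721747059 0.16873031737064914
```

{"name": "servo_tool", "arguments": {"plan": [[0.001,-0.038,0,0,0,0.033,10],[0.004,-0.076,0,0,0,0.065,10],[0.009,-0.113,0,0,0,0.098,10],[0.016,-0.15,0,0,0,0.13,10],[0.024,-0.187,0,0,0,0.163,10],[0.035,-0.224,0,0,0,0.195,10],[0.047,-0.259,0,0,0,0.228,10],[0.061,-0.295,0,0,0,0.261,10],[0.077,-0.329,0,0,0,0.293,10],[0.095,-0.362,0,0,0,0.326,10],[0.114,-0.395,0,0,0,0.358,10],[0.114,-0.395,0,0,0,0.358,10]]}}

```text
time: 11.32
tool_pos: [0.5247, -0.0822, 0.1085]
ee_rot: [-3.141, 0.002, -0.296]
wrist_force: [-0.2, -0.0, -4.4]
width: 0.0159
finger_force: 30.0
```

{"name": "servo_tool", "arguments": {"plan": [[0.001,-0.038,0,0,0,0.033,10],[0.004,-0.076,0,0,0,0.065,10],[0.009,-0.113,0,0,0,0.098,10],[0.016,-0.15,0,0,0,0.13,10],[0.024,-0.187,0,0,0,0.163,10],[0.035,-0.224,0,0,0,0.195,10],[0.047,-0.259,0,0,0,0.228,10],[0.061,-0.295,0,0,0,0.261,10],[0.077,-0.329,0,0,0,0.293,10],[0.095,-0.362,0,0,0,0.326,10],[0.114,-0.395,0,0,0,0.358,10],[0.114,-0.395,0,0,0,0.358,10]]}}

```text
time: 12.32
tool_pos: [0.5476, -0.0483, 0.1088]
ee_rot: [3.141, 0.001, -0.858]
wrist_force: [0.4, -0.4, -4.0]
width: 0.0156
finger_force: 30.0
```

Run:
```python
from h import *
o=robot.get_obs();p=o['tool_pos'];print(o['time'],p,o['ee_rot'],o['width'],o['wrist_force'],o['wrist_torque'])
k=np.array([.5962,-.1045]);d=k-p[:2];print('r',np.hypot(*d),np.degrees(np.arctan2(*d[::-1])),np.degrees(o['ee_rot'][2]))
print('bolt px top',proj('top',(.4858,.0231,.0635)))
robot.snapshot('wrist')
b=np.round(proj('top',(.4858,.0231,.0635))).astype(int)
save('top','t6',(b[0]-40,b[1]-60,b[0]+100,b[1]+45),5.7)
```

```text
12.3167 [ 0.54761519 -0.04829836  0.10876863] [ 3.14094793e+00  8.37081571e-04 -8.57671717e-01] 0.015612062584901781 [ 0.42803051 -0.41935455 -3.96173427] [ 0.07271645 -0.00609855 -0.00217059]
r 0.07429070225349227 -49.157462621338084 -49.14096956795867
bolt px top [284.60877728 213.23033837]
```

View pics/t6.png

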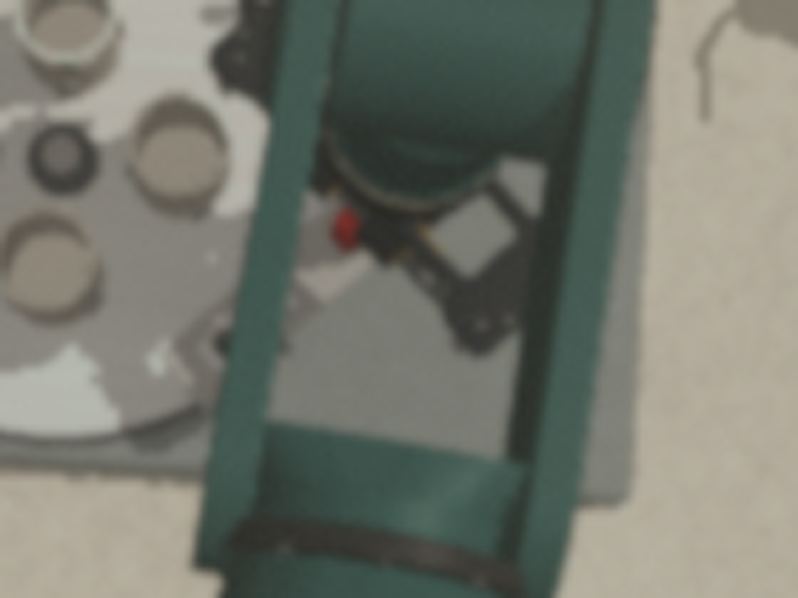

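The crop shows the strap over the disc, with the dark bolt showing in its slot area at about (228,342). Lower gently and watch the force.

{"name": "servo_tool", "arguments": {"plan": [[0,0,0.03,0,0,0,10],[0,0,0.06,0,0,0,10],[0,0,0.1,0,0,0,10],[0,0,0.14,0,0,0,10],[0,0,0.18,0,0,0,10],[0,0,0.22,0,0,0,10],[0,0,0.22,0,0,0,10],[0,0,0.22,0,0,0,10]]}}

```text
time: 13.08
tool_pos: [0.5474, -0.0485, 0.087]
ee_rot: [3.141, 0.001, -0.858]
wrist_force: [0.7, -0.0, -4.5]
width: 0.016
finger_force: 30.0
```

{"name": "servo_tool", "arguments": {"plan": [[0,0,0.03,0,0,0,10],[0,0,0.06,0,0,0,10],[0,0,0.09,0,0,0,10],[0,0,0.12,0,0,0,10],[0,0,0.15,0,0,0,10],[0,0,0.18,0,0,0,10],[0,0,0.195,0,0,0,10],[0,0,0.195,0,0,0,10]]}}

```text
time: 13.75
tool_pos: [0.5473, -0.0485, 0.0673]
ee_rot: [3.141, 0.001, -0.859]
wrist_force: [-0.5, 1.0, -4.1]
width: 0.0161
finger_force: 30.0
```

{"name": "servo_tool", "arguments": {"plan": [[0,0,0.012,0,0,0,10],[0,0,0.012,0,0,0,10],[0,0,0.012,0,0,0,10],[0,0,0.012,0,0,0,24],[0,0,0.012,0,0,0,36],[0,0,0.012,0,0,0,36],[0,0,0.012,0,0,0,36],[0,0,-0.2,0,0,0,36],[0,0,-0.6,0,0,0,36],[0,0,-1,0,0,0,36],[0,0,-1,0,0,0,36],[0,0,-1,0,0,0,36]]}}

```text
time: 14.75
tool_pos: [0.5499, -0.0489, 0.1723]
ee_rot: [-3.136, -0.007, -0.859]
wrist_force: [0.3, 0.3, -0.1]
width: 0.0361
finger_force: 0.0
```

{"name": "servo_tool", "arguments": {"plan": [[-0.3,0.3,-0.2,0,0,0,36],[-0.6,0.6,-0.2,0,0,0,36],[-0.6,0.6,-0.2,0,0,0,36],[-0.6,0.6,-0.2,0,0,0,36]]}}

```text
time: 15.08
tool_pos: [0.4608, -0.0419, 0.1866]
ee_rot: [3.14, 0.002, -0.859]
wrist_force: [1.1, 0.5, 0.1]
width: 0.0358
finger_force: 0.0
```

Run:
```python
from h import *
o=robot.get_obs();print(o['time'],o['tool_pos'],o['ee_rot'],o['wrist_force'])
save('wrist','w7',None,1.42); s=1.42
print('bolt',np.array(wproj((.4858,.0231,.0635)))*s,'knob',np.array(wproj((.5962,-.1045,.11)))*s,'slot top',np.array(wproj((.4852,.0236,.0375)))*s,'amber',np.array(wproj((.5865,.1634,.1065)))*s)
```

```text
15.0833 [ 0.46083907 -0.04193407  0.18661601] [ 3.14032390e+00  1.59777881e-03 -8.58815546e-01] [1.05485454 0.47146839 0.12352363]
bolt [302.26023731 351.3420627 ] knob [277.64383783  73.25439876] slot top [309.30320404 340.46327316] amber [ 75.04203454 416.76283407]
```

View pics/w7.png

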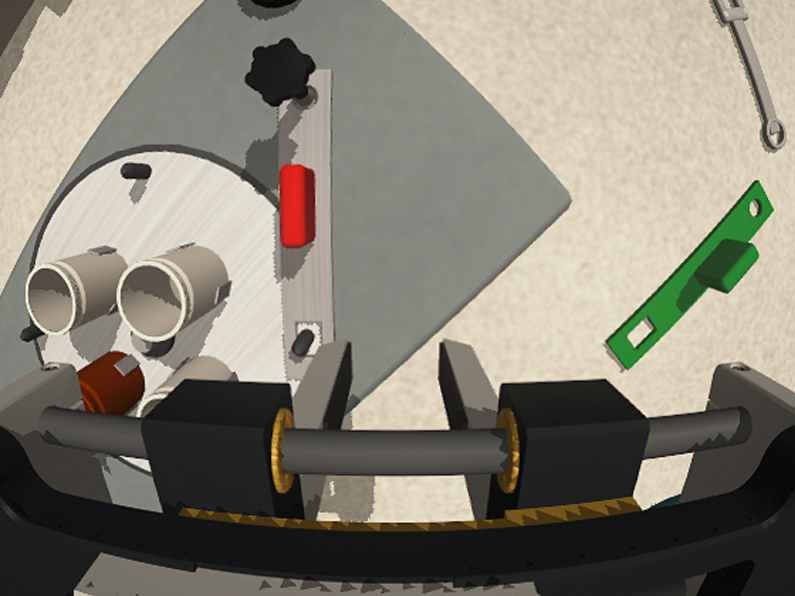

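The lock bolt comes up through the strap's slot at (305,340). The strap lies flat across plate and disc, the knob is at (280,72), and the gripper is clear. The bolt could only fit the slot with the turntable within about 3° of the target, so the amber jar is close enough to the shaft. Handing in.

```bash
python3 -c "
from bench import robot
print(robot.close_job())"
```

```text
the job is handed in; nothing more can be done
None
```

The job is handed in, though no verdict came back: the amber jar is turned beneath the stirrer shaft (checked from bolt positions and the slot fit, not by a direct close-up of the shaft), the strap's slot is over the lock bolt with the strap looking flat in the last picture, and the gripper is open and clear.

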